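# Find the spacer that fits the gap on the optical rail

### The arm

A 6-joint arm with a two-finger parallel gripper is mounted at the origin on a cart in front of the work surface, level with it; the furniture and walls round the work are solid. World frame = base frame: x ahead of the robot, y to its left, z up, the work surface at z = 0. Lengths are in mm, angles in rad, forces in N, time in s.
With the tool pointing down it reaches from about 350 to 975 mm from the base axis. Payload 7.1 kg.
Tool frame: the origin (TCP) lies at the very end of the fingers, on their centre line; the grasp point (between the pads) lies 19 mm behind it (ctrl.grasp_offset is the distance from the TCP to the grasp point, in mm); z points along the fingers, y is the line along which they close (so a half turn about z gives the same grasp; the last joint's range is limited). The gripper opens to 88 mm and grips with 3 to 60 N. Pads are 20 mm wide; open, the fingers measure 115 mm over their backs; the gripper's body (75 mm by 178 mm) begins 61 mm behind the grasp point.
Start: joints at [1.294, 0.423, 1.63, -0, 1.089, -0.019], TCP at [159.315, 604.337, 222.675] pointing down, gripper open.
Joint ranges: [-3, 3], [-0.9, 2.11], [0.09, 2.58], [-1.31, 4.45], [0.11, 2.69], [-2.54, 2.54]. Speed limits (rad/s): [2.39, 2.39, 3.01, 3.14, 3.14, 3.14].

### API

Orientations are given as a rotation vector (axis times angle).
In Python, from workcell import ctrl, viewer, ticket, models gives the robot as it stands.
- The arm moves only by the tool play_rows, never from a script. Its arguments are lists of equal length, an entry for each row: "dp": the shift along the world's x, y, z in mm, a list of three; "yaw": the turn about the world's z in degrees. In form: {"dp": [[tx, ty, tz], ...], "yaw": [yaw, ...]}. A call has 1 to 8 rows; each row shifts and turns the commanded pose from where the row before left it; what a row does not reach is not made up. A row lasts 1/12 s, in which the tool goes at most 41.7 mm and 7.16 degrees, less where a joint would pass 70% of its speed; a pose out of reach is approached as far as the arm can. A call is refused whole if a number of a shift passes 41.7 or a number of a turn 7.16, either way. A call with a gripper value outside its range is refused whole. "gripper" is the closure, from 0 (fully open) to 1 (shut), set as the call begins (left out, the last holds). The fingers move at their own pace and stop on an object; the grip force is fixed at half the most. Time passes only in rows, so rows that do not move let the fingers close. It gives the time, the measured TCP pose, the force, the opening and the grip force at its end, in the units of the state.
- ctrl.get_obs(): the state, without advancing time (a new reading comes with each control period).
- viewer.get_image(name): name is "scene" or "top" or "wrist"; returns a dict with "pixels" (400x640x3 uint8, red, green, blue), "range_z" (400x640 float32, mm along the optical axis (not along the pixel's ray), 0 where there is no reading), "fx", "fy", "cx", "cy" (pixels), "dist_coeffs" ([k1, k2, p1, p2, k3] as OpenCV has them; the pictures are not rectified), "T" (4x4, takes a point from camera to world coordinates); the wrist camera has in their place "hand_eye" (4x4, takes a point from camera to tool coordinates, whose origin is the TCP and whose axes are the flange's). Camera axes: x right, y up, looking along -z (the intrinsics and any distortion apply to the point x, -y, -z); pixel columns grow to the right and rows downward; lengths in mm; the calibration is good to about 2 mm. A picture is of the moment at which its call begins: read the wrist's pose just before it.
- ticket.close_job(): hands the job in; it is judged then, once.
Trained networks look in a picture, given as the dict that the camera call returned (one of the last four; its "shot" number tells which), for a name from the list of things; names that differ only in an ending like _2 or _b are one class to them, and where a whole thing is asked for, a point or a joint stands for the part that bears it (a point fixed in the world has none). Each returns a list of dicts, best first, with "conf" (0 to 1); they miss things now and then, are a little off and sometimes report something else, mostly with a low value. They report only what shows in the picture. A call takes as long as a camera call. They do not tell look-alikes from the thing itself.
- models.look_for(picture, name): "bbox" ([centre column, centre row, width, height] in pixels, round what is visible of it).
- models.landmark_of(picture, name): "location" ([column, row] in pixels: a listed point, or the origin of a listed thing).
The state is a dict: "t": time; "qpos": joint angles; "qvel": joint speeds; "joint_torque": joint torques, N m; "ee_pos": TCP position; "orientation": TCP orientation; "ft_force": force on the tool from outside, world axes, zero at the start; "moment": the same for the moment, N m; "width": finger opening in mm; "grasp_force": force on a finger pad.
Only numpy, scipy, OpenCV 4.12 (cv2) and the standard library are available. Lean on these libraries where they do the work, as an engineer would, in place of code of your own. Each camera call takes 0.05 s, during which the arm holds its last target. There are 200 camera calls.

### The job

Find out by trying which of the three coloured spacers fits snugly in the gap between the rail's end stop and the carrier next to it: it is the thickest one that slides in from above without forcing. Leave that one standing fully home on the rail, between the two faces and not sticking out at the sides, and leave the other two standing upright on the worktop, clear of the rail. Press only gently on the rail and its parts (under 40 N), and do not disturb the other things lying about.

Things in the scene. Friction and masses are not known exactly. Their poses are not given: they have to be found in the camera images.
- rail: fixed aluminium rail, 40 mm wide (x), 200 mm long (y), flat top 14 mm above the worktop. A fixed black end stop, 44 mm wide (x), 20 mm thick, top 42 mm above the worktop, stands at its -y end (right end seen from the robot). Origin: on the worktop, mid-width, exactly below the stop's face that looks along +y. Axes: x across, y along the rail, z up
- gap_foot (a point): point on the rail top, mid-width, at the foot of the end stop's face; axes as the rail. The gap runs from here along +y to the nearest carrier, 28 mm deep, open at top and sides. It is 0.9 mm wider than one of the spacers; which one changes from start to start and is not shown by the poses
- carrier_a: one of three fixed black carriers with a brass knob in front (-x), 44 mm wide (x), 35 to 43 mm long (y), top 42 mm above the worktop, in a row on the rail. Origin: worktop level, mid-width, 42, 94 or 146 mm along +y from the end stop's face; the one at 42 mm bounds the gap. The distance from origin to gap-side face differs between carriers and is not known
- carrier_b: one of three fixed black carriers with a brass knob in front (-x), 44 mm wide (x), 35 to 43 mm long (y), top 42 mm above the worktop, in a row on the rail. Origin: worktop level, mid-width, 42, 94 or 146 mm along +y from the end stop's face; the one at 42 mm bounds the gap. The distance from origin to gap-side face differs between carriers and is not known
- carrier_c: one of three fixed black carriers with a brass knob in front (-x), 44 mm wide (x), 35 to 43 mm long (y), top 42 mm above the worktop, in a row on the rail. Origin: worktop level, mid-width, 42, 94 or 146 mm along +y from the end stop's face; the one at 42 mm bounds the gap. The distance from origin to gap-side face differs between carriers and is not known
- plunger_a (a joint): travel (m) of a steel ball of 6 mm radius set in carrier_a's gap-side face, 27 mm above the worktop, mid-width. 0: standing out 3.5 mm (free, as at the start); 0.0033: pressed in fully. Light spring, 0.7 N per mm. The fitting spacer presses it in by about 2.6 mm as it goes down and is held against the stop; a thinner one does not reach it
- plunger_b (a joint): travel (m) of a steel ball of 6 mm radius set in carrier_b's gap-side face, 27 mm above the worktop, mid-width. 0: standing out 3.5 mm (free, as at the start); 0.0033: pressed in fully. Light spring, 0.7 N per mm. The fitting spacer presses it in by about 2.6 mm as it goes down and is held against the stop; a thinner one does not reach it
- plunger_c (a joint): travel (m) of a steel ball of 6 mm radius set in carrier_c's gap-side face, 27 mm above the worktop, mid-width. 0: standing out 3.5 mm (free, as at the start); 0.0033: pressed in fully. Light spring, 0.7 N per mm. The fitting spacer presses it in by about 2.6 mm as it goes down and is held against the stop; a thinner one does not reach it
- spacer_thin_center (a point): centre (35 mm above the foot) of the thinnest (yellow) spacer, a loose upright plate 14 mm thick (its y), 30 mm wide (x), 70 mm tall, 80 g. Lower 30 mm: bare aluminium blade of full thickness, foot edges bevelled 1.5 mm. From 30 to 70 mm: yellow grip tab 13 mm thick (y), 28 mm wide. Grip the tab across its 13 mm, 53 mm above the foot, to keep fingertips above the stop. Home, its foot rests on the rail top
- spacer_mid_center (a point): centre (35 mm above the foot) of the middle (blue) spacer, a loose upright plate 18 mm thick (its y), 30 mm wide (x), 70 mm tall, 80 g. Lower 30 mm: bare aluminium blade of full thickness, foot edges bevelled 1.5 mm. From 30 to 70 mm: blue grip tab 13 mm thick (y), 28 mm wide. Grip the tab across its 13 mm, 53 mm above the foot, to keep fingertips above the stop. Home, its foot rests on the rail top
- spacer_thick_center (a point): centre (35 mm above the foot) of the thickest (red) spacer, a loose upright plate 22 mm thick (its y), 30 mm wide (x), 70 mm tall, 80 g. Lower 30 mm: bare aluminium blade of full thickness, foot edges bevelled 1.5 mm. From 30 to 70 mm: red grip tab 13 mm thick (y), 28 mm wide. Grip the tab across its 13 mm, 53 mm above the foot, to keep fingertips above the stop. Home, its foot rests on the rail top
- screw_tin: round tin with a blue lid, 63 mm across, 32 mm high; bystander, origin at the centre of its underside
- meter_head: black round sensor head lying flat, 51x62x20 mm; bystander, origin at the centre of its underside
- screwdriver: red-handled screwdriver lying on the worktop, 172 mm long; bystander, origin at the centre of its underside
- hex_key_6: black hex key lying on the worktop, 30x88 mm; bystander, origin at the centre of its underside
- spacer_thin: the same yellow spacer; its origin is the centre of its foot
- spacer_mid: the same blue spacer; its origin is the centre of its foot
- spacer_thick: the same red spacer; its origin is the centre of its foot
Mind the look-alikes: they are no part of the job. Of the things that look like the spacer_mid, take the one that is farthest to the robot's left at the start.

How it is judged (in metres and radians):
At the end, for the whole second after the job is handed in: The matching spacer stands upright in the gap, holding the carrier ball pressed in by over 1.7 mm, foot within 2.5 mm of the rail top, at most 8 mm off-centre across the rail; the other two stand upright on the worktop, their centres over 60 mm from the foot of the end stop face; all at rest (((value of joint any of plunger_a, plunger_b, plunger_c above 0.0017 m and z of spacer_thin_center in the frame of rail between 0.046 and 0.0515 m and y of spacer_thin_center in the frame of rail between 0.005 and 0.01 m and x of spacer_thin_center in the frame of rail between -0.008 and 0.008 m and angle between each of spacer_thin_center, spacer_mid_center, spacer_thick_center's own z axis and vertical below 0.1 rad and linear speed of each of spacer_thin, spacer_mid, spacer_thick below 0.02 m/s and height (world z) of spacer_mid_center between 0.032 and 0.038 m and horizontal distance between each of spacer_mid_center, spacer_thick_center and gap_foot above 0.06 m and height (world z) of spacer_thick_center between 0.032 and 0.038 m) or (value of joint any of plunger_a, plunger_b, plunger_c above 0.0017 m and z of spacer_mid_center in the frame of rail between 0.046 and 0.0515 m and y of spacer_mid_center in the frame of rail between 0.007 and 0.012 m and x of spacer_mid_center in the frame of rail between -0.008 and 0.008 m and angle between each of spacer_mid_center, spacer_thin_center, spacer_thick_center's own z axis and vertical below 0.1 rad and linear speed of each of spacer_mid, spacer_thin, spacer_thick below 0.02 m/s and height (world z) of spacer_thin_center between 0.032 and 0.038 m and horizontal distance between each of spacer_thin_center, spacer_thick_center and gap_foot above 0.06 m and height (world z) of spacer_thick_center between 0.032 and 0.038 m) or (value of joint any of plunger_a, plunger_b, plunger_c above 0.0017 m and z of spacer_thick_center in the frame of rail between 0.046 and 0.0515 m and y of spacer_thick_center in the frame of rail between 0.009 and 0.014 m and x of spacer_thick_center in the frame of rail between -0.008 and 0.008 m and angle between each of spacer_thick_center, spacer_thin_center, spacer_mid_center's own z axis and vertical below 0.1 rad and linear speed of each of spacer_thick, spacer_thin, spacer_mid below 0.02 m/s and height (world z) of spacer_thin_center between 0.032 and 0.038 m and horizontal distance between each of spacer_thin_center, spacer_mid_center and gap_foot above 0.06 m and height (world z) of spacer_mid_center between 0.032 and 0.038 m))); the robot touches nothing.
It fails at once if more than 40 N on the rail, its end stop or a carrier (contact force between any of rail, carrier_a, carrier_b, carrier_c and anything else above 40 N).
It fails at once if a bystander (tin, sensor head, screwdriver, hex key) is moved more than 20 mm (distance of any of screw_tin, meter_head, screwdriver, hex_key_6 from where it was at the start of the episode above 0.02 m).
It also fails if it takes over 72 s, if anything falls off the work surface, if the arm or the gripper's body presses on something with over 40 N, if the wrist force passes 120 N, or if a joint passes its speed limit or range.

## Working session

There is one attempt and no reset: what is moved stays moved. The work goes in short steps, Python scripts to look and compute and a tool call to move; the robot and the scene stay as the last step left them, time stands still between calls to the robot, and variables do not carry over. Pictures are saved under pics/ and viewed, at most 10 in all, crops included, and the job is handed in when it is done.

Besides the shell and the picture viewer there is one more tool, called after "Request:" by a JSON object that holds its "method" and its "body", one argument or row to a line. play_rows: Moves the arm, as the interface text tells. Its arguments: {"type":"object","properties":{"dp":{"type":"array"},"yaw":{"type":"array"},"gripper":{"type":"number"}},"required":["dp","yaw"]}

```bash
mkdir -p pics; cat > h.py <<'E'
import numpy as np, cv2
from scipy.spatial.transform import Rotation as R
from workcell import ctrl, viewer, ticket, models
def shot(n):
    o=ctrl.get_obs(); p=viewer.get_image(n)
    if 'T' in p: T=np.array(p['T'])
    else:
        W=np.eye(4); W[:3,:3]=R.from_rotvec(o['orientation']).as_matrix(); W[:3,3]=o['ee_pos']; T=W@np.array(p['hand_eye'])
    p['TT']=T; p['K']=np.array([[p['fx'],0,p['cx']],[0,p['fy'],p['cy']],[0,0,1.]])
    return p
def ray(p,uv):
    q=cv2.undistortPoints(np.array(uv,float).reshape(-1,1,2),p['K'],np.array(p['dist_coeffs'])).reshape(-1,2)
    return np.c_[q[:,0],-q[:,1],-np.ones(len(q))]
def at_z(p,uv,z):
    d=ray(p,uv)@p['TT'][:3,:3].T; c=p['TT'][:3,3]
    return c+d*((z-c[2])/d[:,2])[:,None]
def proj(p,X):
    X=np.atleast_2d(X); c=(X-p['TT'][:3,3])@p['TT'][:3,:3]; c=c*[1,-1,-1]
    return cv2.projectPoints(c,np.zeros(3),np.zeros(3),p['K'],np.array(p['dist_coeffs']))[0].reshape(-1,2)
def cloud(p):
    h,w=p['range_z'].shape; u,v=np.meshgrid(np.arange(w),np.arange(h))
    d=ray(p,np.stack([u,v],-1).reshape(-1,2))*p['range_z'].reshape(-1,1)
    P=(d@p['TT'][:3,:3].T+p['TT'][:3,3]).reshape(h,w,3); P[p['range_z']==0]=np.nan
    return P
def save(p,f,crop=None,s=1):
    im=p['pixels'][:,:,::-1]
    if crop: im=im[crop[1]:crop[3],crop[0]:crop[2]]
    cv2.imwrite(f,cv2.resize(np.ascontiguousarray(im),None,fx=s,fy=s))
E
python3 - <<'E'
from h import *
np.set_printoptions(precision=1,suppress=True)
for n in ['top','scene']:
    p=shot(n); save(p,f'pics/{n}0.png'); C=cloud(p); print(n,p['TT'][:3,3])
    for k in ['gap_foot','rail','carrier_a','spacer_thin_center','spacer_mid_center','spacer_thick_center','screw_tin','meter_head','screwdriver','hex_key_6']:
        z={'gap_foot':14}.get(k,35 if 'center' in k else 0)
        for d in models.landmark_of(p,k)[:4]:
            if d['conf']>.2: print(k,round(d['conf'],2),np.array(d['location']),at_z(p,d['location'],z)[0])
print(ctrl.get_obs())
E
```

```text
top [ 392.   -64.5 1191.4]
gap_foot 0.66 [275.7 194.7] [610.7  67.5  14. ]
rail 0.88 [276.5 194.7] [613.3  66.7   0. ]
carrier_a 0.79 [245.7 189.8] [627.6 159.2   0. ]
carrier_a 0.63 [262.3 192.4] [620.  109.3   0. ]
carrier_a 0.5 [228.5 184.4] [643.8 211.6   0. ]
spacer_thin_center 0.47 [365.5 190.7] [ 620.2 -194.4   35. ]
spacer_thin_center 0.39 [427.8 266.7] [ 402.6 -368.9   35. ]
spacer_thin_center 0.24 [380.4 259.9] [ 421.6 -234.5   35. ]
spacer_mid_center 0.65 [382.6 219.3] [ 537.1 -242.6   35. ]
spacer_mid_center 0.47 [410.1 154.7] [ 729.4 -327.8   35. ]
spacer_mid_center 0.46 [416.1 230.7] [ 504.7 -338.3   35. ]
spacer_thick_center 0.54 [379.3 260.9] [ 418.7 -231.3   35. ]
screw_tin 0.63 [426.5 265.9] [ 405.3 -374.3    0. ]
meter_head 0.69 [293.  259.6] [422.   14.4   0. ]
screwdriver 0.76 [394.3 167.4] [ 699.4 -286.5    0. ]
hex_key_6 0.39 [316.1 169.4] [691.4 -50.5   0. ]
scene [  -2.  -602.4  723. ]
gap_foot 0.52 [296.1 189.6] [607.8  64.3  14. ]
gap_foot 0.36 [362.1 261.6] [ 518.6 -255.4   14. ]
rail 0.63 [292.7 188. ] [618.3  90.8   0. ]
carrier_a 0.52 [280.2 177.6] [628
[... 465 characters left out ...]
9   35. ]
spacer_thick_center 0.38 [370.3 324.4] [ 383.6 -379.6   35. ]
screw_tin 0.93 [372.9 323.3] [ 409.1 -370.7    0. ]
meter_head 0.61 [264.2 234.6] [426.4   1.3   0. ]
meter_head 0.48 [295.5 192.4] [609.  69.   0.]
screwdriver 0.76 [414.8 237.1] [ 690.  -298.4    0. ]
hex_key_6 0.62 [344.9 196.2] [696.3 -53.    0. ]
{'t': 1.1, 'qpos': array([ 1.3,  0.4,  1.6,  0. ,  1.1, -0. ]), 'qvel': array([ 0., -0., -0., -0.,  0., -0.]), 'joint_torque': array([  0. , -54.5, -27.4,   0.1,   0. ,   0. ]), 'ee_pos': array([159.3, 604.3, 222.7]), 'orientation': array([0.4, 3.1, 0. ]), 'ft_force': array([-0.1, -0.8,  0.2]), 'moment': array([-0., -0., -0.]), 'grasp_force': 0.0, 'width': 87.9906243331706}
```

```bash
python3 - <<'E'
import cv2
im=cv2.imread('pics/top0.png'); cv2.imwrite('pics/tc.png',cv2.resize(im[130:300,210:450],None,fx=3.3,fy=3.3,interpolation=2))
E
```

```text
(no output)
```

View pics/tc.png

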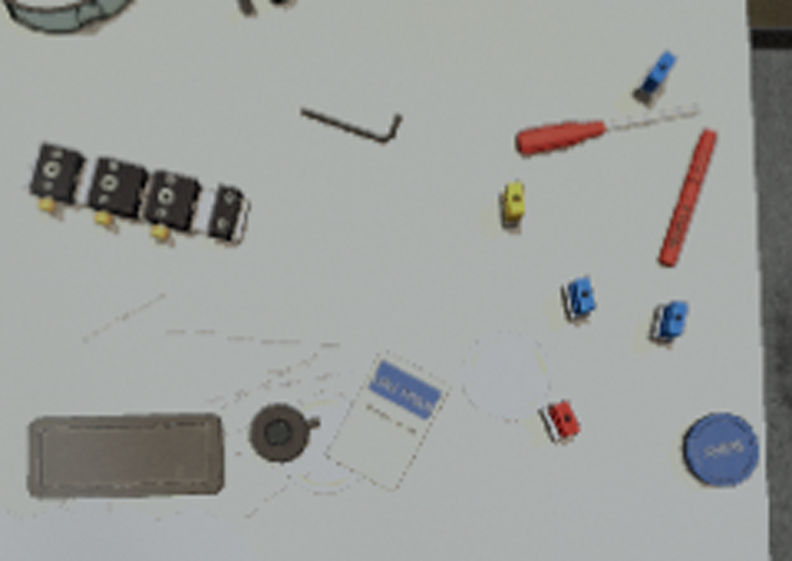

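View pics/scene0.png

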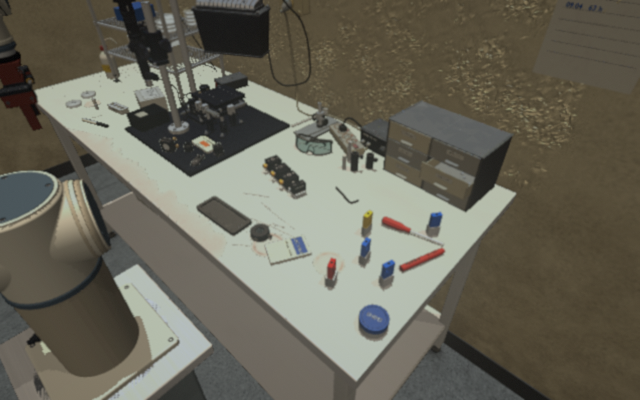

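```bash
python3 - <<'E'
from h import *
np.set_printoptions(precision=1,suppress=True)
p=shot('top'); C=cloud(p).reshape(-1,3); C=C[np.isfinite(C[:,0])]
for x in range(150,850,50):
    print(x,[int(s[:,2].max()) if len(s:=C[(abs(C[:,0]-x)<25)&(abs(C[:,1]-y)<25)]) else -1 for y in range(700,-500,-50)])
o=ctrl.get_obs(); print(R.from_rotvec(o['orientation']).as_matrix(), viewer.get_image('wrist')['hand_eye'])
E
```

```text
150 [-887, 290, 354, 398, 348, -886, -887, -881, -885, -884, -886, 5, 7, 5, 6, 4, 4, 5, -802, -891, -888, -887, -888, -886]
200 [-887, 321, 358, 395, -886, -887, -885, -880, -890, -885, -885, -890, -884, -884, -890, -887, -889, -883, -887, -887, -887, -887, -884, -887]
250 [-1, -1, -1, -1, -1, -1, -1, -1, -1, -1, -1, -1, -1, -1, -1, -1, -1, -1, -1, -1, -1, -1, -1, -1]
300 [6, 6, 6, 6, 5, 7, 6, 5, 5, 7, 5, 5, 6, 5, 6, 7, 4, 5, 5, 4, 5, 5, 4, -1]
350 [7, 7, 7, 6, 6, 5, 6, 5, 6, 11, 19, 15, 14, 14, 5, 4, 11, 4, 5, 4, 5, 33, 31, -1]
400 [5, 5, 5, 5, 5, 6, 5, 5, 5, 15, 14, 14, 10, 22, 23, 15, 15, 5, 23, 72, 5, 36, 37, -1]
450 [18, 18, 18, 62, 58, 18, 23, 8, 6, 9, 14, 17, 15, 22, 24, 16, 17, 13, 69, 73, 6, 35, 34, -1]
500 [297, 327, 23, 60, 40, 25, 25, 9, 5, 6, 5, 5, 5, 6, 7, 8, 15, 5, 5, 73, 74, 76, 5, -1]
550 [311, 365, 351, 26, 35, 25, 52, 8, 6, 5, 7, 7, 6, 6, 5, 6, 6, 5, 5, 74, 59, 70, 6, -1]
600 [320, 366, 345, 141, 141, 134, 49, 6, 6, 6, 46, 46, 46, 45, 5, 5, 6, 7, 74, 6, 9, 22, 5, -1]
650 [115, 119, 152, 154, 154, 152, 18, 11, 5, 46, 48, 48, 46, 44, 5, 8, 5, 8, 73, 17, 7, 24, 12, -1]
700 [139, 142, 468, 153, 155, 153, 18, 6, 6, 5, 6, 7, 6, 5, 10, 11, 10, 5, 26, 26, 71, 28, 17, -1]
750 [113, 136, 478, 154, 154, 153, 18, 6, 7, 5, 5, 5, 5, 5, 6, 6, 6, 6, 5, 5, 72, 72, 8, -1]
800 [308, 18, 479, 18, 18, 19, 19, 5, 6, 53, 55, 56, 6, 69, 68, 5, 6, 5, 5, 5, 7, 6, 6, -1]
[[-1.   0.3 -0. ]
 [ 0.3  1.   0. ]
 [ 0.   0.  -1. ]] [[   0.     1.     0.3   70.5]
 [   1.    -0.    -0.     0.1]
 [  -0.     0.3   -1.  -161.8]
 [   0.     0.     0.     1. ]]
```

Request:
{"method": "play_rows", "body": {
  "dp": [
    [27,-31,-3],
    [27,-31,-3],
    [27,-31,-3],
    [27,-31,-3],
    [27,-31,-3],
    [27,-31,-3],
    [27,-31,-3],
    [27,-31,-3]
  ],
  "yaw": [0,0,0,0,0,0,0,0],
  "gripper": 0
}}

```text
t: 1.87
ee_pos: [376.3, 354.8, 198.8]
orientation: [0.403, 3.115, 0.001]
ft_force: [0.8, 0.1, 0.4]
width: 87.9
grasp_force: 0.0
```

Request:
{"method": "play_rows", "body": {
  "dp": [
    [27,-31,-3],
    [27,-31,-3],
    [27,-31,-3],
    [27,-31,-3],
    [27,-31,-3],
    [27,-31,-3],
    [27,-31,-3],
    [10,-20,-3]
  ],
  "yaw": [0,0,0,0,0,0,0,0]
}}

```text
t: 2.53
ee_pos: [577.7, 116.4, 174.9]
orientation: [0.406, 3.112, 0.0]
ft_force: [-0.5, -0.3, -0.8]
width: 87.8
grasp_force: 0.0
```

```bash
python3 - <<'E'
from h import *
np.set_printoptions(precision=2,suppress=True)
o=ctrl.get_obs();print(o['t'],o['ee_pos'],R.from_rotvec(o['orientation']).as_matrix())
p=shot('wrist'); save(p,'pics/w1.png')
np.savez('w1.npz',px=p['pixels'],rz=p['range_z'],TT=p['TT'],K=p['K'],d=p['dist_coeffs'])
for k in ['gap_foot','carrier_a']:
    for d in models.landmark_of(p,k)[:4]: print(k,d['conf'],d['location'],at_z(p,d['location'],14 if k=='gap_foot' else 0)[0])
E
```

```text
2.5333 [577.72 116.43 174.93] [[-0.97  0.26  0.  ]
 [ 0.26  0.97 -0.  ]
 [-0.    0.   -1.  ]]
gap_foot 0.72 [285.5, 230.9] [615.06  70.74  14.  ]
gap_foot 0.5 [325.1, 226.2] [620.94 114.34  14.  ]
carrier_a 0.95 [411.0, 224.3] [648.99 209.5    0.  ]
carrier_a 0.71 [368.3, 222.7] [634.39 162.28   0.  ]
carrier_a 0.71 [322.3, 224.6] [623.09 110.84   0.  ]
```

View pics/w1.png

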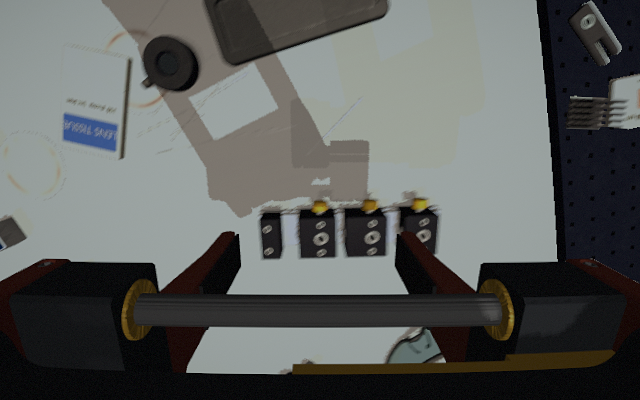

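Request:
{"method": "play_rows", "body": {
  "dp": [
    [5,-20,-30],
    [5,-19,-30],
    [0,0,0]
  ],
  "yaw": [0,0,0]
}}

```text
t: 2.93
ee_pos: [580.9, 79.0, 110.2]
orientation: [-0.403, -3.108, 0.003]
ft_force: [-1.0, 0.4, -0.9]
width: 87.9
grasp_force: 0.0
```

```bash
python3 - <<'E'
from h import *
np.set_printoptions(precision=2,suppress=True)
o=ctrl.get_obs();print(o['t'],o['ee_pos'])
p=shot('wrist'); save(p,'pics/w2.png',(200,160,460,340),3)
np.savez('w2.npz',px=p['pixels'],rz=p['range_z'],TT=p['TT'],K=p['K'],d=p['dist_coeffs'])
for k in ['gap_foot','carrier_a']:
    for d in models.landmark_of(p,k)[:4]: print(k,d['conf'],d['location'],at_z(p,d['location'],14 if k=='gap_foot' else 0)[0])
E
```

```text
2.9333 [580.94  79.05 110.21]
gap_foot 0.92 [316.2, 241.7] [612.74  69.7   14.  ]
gap_foot 0.47 [471.9, 235.3] [642.56 205.88  14.  ]
carrier_a 0.77 [418.2, 233.3] [634.32 162.52   0.  ]
carrier_a 0.75 [471.2, 235.3] [649.34 211.11   0.  ]
carrier_a 0.64 [363.2, 233.6] [621.42 112.6    0.  ]
```

View pics/w2.png

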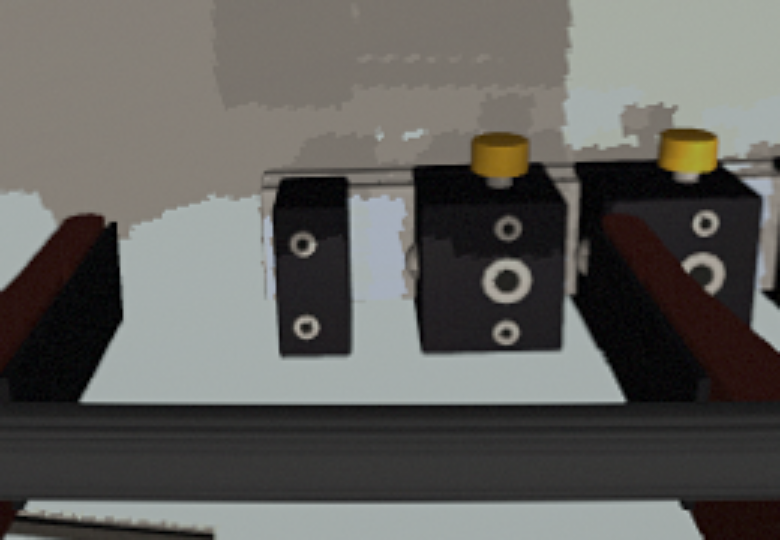

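```bash
python3 - <<'E'
from h import *
np.set_printoptions(precision=2,suppress=True)
z=np.load('w2.npz'); p=dict(TT=z['TT'],K=z['K'],dist_coeffs=z['d'],range_z=z['rz'])
g=cv2.cvtColor(z['px'],cv2.COLOR_RGB2GRAY).astype(float)
names=['stopL','stopR','carL','carR']
E={n:[] for n in names}
for r in range(240,276,3):
    row=cv2.GaussianBlur(g,(1,3),0)[r]; gr=np.gradient(row)
    for n,(a,b,s) in zip(names,[(287,298,-1),(311,323,1),(330,344,-1),(380,392,1)]):
        seg=s*gr[a:b]; i=a+seg.argmax(); w=np.clip(s*gr[i-1:i+2],0,None); E[n].append([(w*np.arange(i-1,i+2)).sum()/w.sum(),r])
W={n:at_z(p,np.array(E[n]),42)[:,:2] for n in names}
for n in names:
    v=cv2.fitLine(W[n].astype(np.float32),cv2.DIST_HUBER,0,.01,.01).ravel(); a=np.degrees(np.arctan2(v[1],v[0])); print(n,W[n][0],W[n][-1],(a+90)%180-90)
th=np.radians(-12.5)
for d in (-10,-11,-12,-13,-14):
    n=np.array([-np.sin(np.radians(d)),np.cos(np.radians(d))]); print(d,[round(float(np.median(W[k]@n)),2) for k in names])
C=cloud(p).reshape(-1,3); m=(C[:,2]>38)&(C[:,2]<50)&(abs(C[:,1]-130)<120)&(C[:,0]>570)&(C[:,0]<670)
print(np.median(C[m][:,2]))
im=np.ascontiguousarray(z['px'])
for k in ['carL','stopR']: print(np.array(E[k])[:,0])
# rows of stop near/far edges at column ~305
col=g[:,303]; gr=np.gradient(col); print([(r,round(gr[r],1)) for r in range(210,290) if abs(gr[r])>8])
E
```

```text
stopL [595.47  53.19] [623.59  46.9 ] -12.892677
stopR [600.65  73.02] [628.63  66.24] -13.387993
carL [604.97  89.5 ] [633.29  83.99] -11.443451
carR [615.2  128.26] [643.31 121.73] -13.311333
-10 [155.2, 175.48, 192.57, 232.44]
-11 [165.52, 185.78, 203.01, 242.84]
-12 [175.77, 196.04, 213.32, 253.16]
-13 [185.97, 206.21, 223.58, 263.35]
-14 [196.1, 216.37, 233.85, 273.57]
41.831468684205305
[337.67 334.88 338.68 338.87 338.57 337.93 337.83 337.74 338.21 338.51
 339.   339.33]
[316.15 316.22 316.26 316.32 316.36 316.69 316.79 316.87 316.9  316.87
 316.86 316.86]
[(215, np.float64(-14.0)), (216, np.float64(-21.5)), (217, np.float64(18.0)), (218, np.float64(-35.5)), (219, np.float64(-61.5)), (229, np.float64(9.0)), (237, np.float64(36.5)), (238, np.float64(43.0)), (239, np.float64(16.0)), (240, np.float64(18.5)), (241, np.float64(20.5)), (243, np.float64(-9.0)), (244, np.float64(-72.0)), (245, np.float64(-57.0)), (264, np.float64(34.5)), (265, np.float64(69.0)), (267, np.float64(-51.5)), (268, np.float64(-25.5)), (269, np.float64(11.5)), (270, np.float64(49.5)), (271, np.float64(36.0)), (272, np.float64(-63.0)), (273, np.float64(-63.5)), (277, np.float64(17.0)), (278, np.float64(55.5)), (279, np.float64(56.5)), (280, np.float64(17.5))]
```

Request:
{"method": "play_rows", "body": {
  "dp": [
    [-5,-39,11],
    [-5,-39,11],
    [-5,-39,11],
    [-5,-39,11],
    [-5,-39,11],
    [-5,-39,11],
    [-5,-39,11],
    [-5,-39,11]
  ],
  "yaw": [0,0,0,0,0,0,0,0]
}}

```text
t: 3.75
ee_pos: [545.0, -232.2, 205.7]
orientation: [0.401, 3.113, -0.001]
ft_force: [0.7, 0.5, -0.6]
width: 88.2
grasp_force: 0.0
```

```bash
python3 - <<'E'
from h import *
np.set_printoptions(precision=2,suppress=True)
o=ctrl.get_obs();print(o['t'],o['ee_pos'])
p=shot('wrist'); save(p,'pics/w3.png')
C=cloud(p); hsv=cv2.cvtColor(p['pixels'],cv2.COLOR_RGB2HSV)
m=((hsv[...,0]>95)&(hsv[...,0]<125)&(hsv[...,1]>130)&(hsv[...,2]>40)).astype(np.uint8)
n,l,s,c=cv2.connectedComponentsWithStats(m)
for i in range(1,n):
    if s[i,4]>60: 
        t=C[l==i]; t=t[(t[:,2]>64)&(t[:,2]<78)]
        print(c[i],s[i],len(t), t.mean(0) if len(t) else '', cv2.minAreaRect(t[:,:2].astype(np.float32)) if len(t)>4 else '')
for d in models.landmark_of(p,'spacer_mid_center')[:4]: print(d,at_z(p,d['location'],35)[0])
E
```

```text
3.75 [ 545.01 -232.2   205.68]
[414.24  64.56] [391  56  47  18 293] 0  
[152.97  92.85] [ 124   62   58   61 2237] 0  
[409.08  81.6 ] [386  70  48  23 502] 0  
[216.93 185.6 ] [209 170  16  33 399] 350 [ 513.31 -326.16   69.26] ((514.8731079101562, -326.566650390625), (12.890685081481934, 28.245920181274414), 74.32538604736328)
[294.56 185.22] [286 171  17  30 260] 232 [ 532.26 -250.99   69.58] ((533.6423950195312, -250.4783172607422), (25.50535011291504, 9.614699363708496), 10.584667205810547)
[281.71 354.79] [276 336  12  37 228] 110 [ 730.15 -324.08   68.91] ((731.294921875, -324.5130310058594), (6.215815544128418, 27.738189697265625), 56.35701370239258)
{'location': [297.4, 184.5], 'conf': 0.81} [ 537.45 -252.31   35.  ]
{'location': [225.2, 178.7], 'conf': 0.69} [ 511.26 -326.78   35.  ]
{'location': [290.3, 344.6], 'conf': 0.55} [ 736.1  -317.42   35.  ]
```

View pics/w3.png

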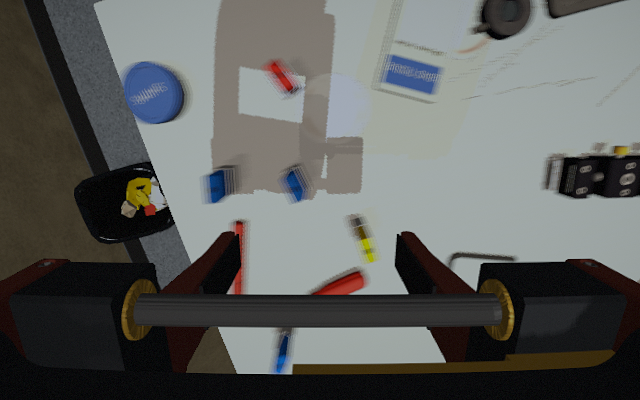

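Request:
{"method": "play_rows", "body": {
  "dp": [
    [-3,-5,-16],
    [-3,-5,-16],
    [-3,-4,-16],
    [-2,-4,-16],
    [0,0,0],
    [0,0,0]
  ],
  "yaw": [6.4,6.4,6.4,6.4,0,0]
}}

```text
t: 4.35
ee_pos: [533.8, -248.2, 139.3]
orientation: [0.293, -3.128, -0.001]
ft_force: [0.0, -0.7, 0.3]
width: 88.3
grasp_force: 0.0
```

```bash
cat > top.py <<'E'
from h import *
import sys
np.set_printoptions(precision=2,suppress=True)
def tops(lo,hi,p=None):
    o=ctrl.get_obs(); Rm=R.from_rotvec(o['orientation']).as_matrix()
    print(o['t'],o['ee_pos'],'tool yaw',np.degrees(np.arctan2(-Rm[0,1],Rm[1,1])))
    p=p or shot('wrist')
    C=cloud(p); hsv=cv2.cvtColor(p['pixels'],cv2.COLOR_RGB2HSV)
    H=hsv[...,0].astype(int); hm=((H>=lo)&(H<=hi)) if lo<hi else ((H>=lo)|(H<=hi))
    m=(hm&(hsv[...,1]>120)&(hsv[...,2]>40)&(C[...,2]>62)&(C[...,2]<78)).astype(np.uint8)
    n,l,s,c=cv2.connectedComponentsWithStats(m)
    for i in range(1,n):
        if s[i,4]>80:
            v,u=np.nonzero(l==i); P=at_z(p,np.c_[u,v],70)[:,:2].astype(np.float32)
            r=cv2.minAreaRect(P); e=P-r[0]; b=cv2.boxPoints(r); e=b[1]-b[0]; f=b[2]-b[1]; g=e if np.hypot(*e)>np.hypot(*f) else f
            print(c[i],s[i],'ctr',np.array(r[0]),r[1],'long axis deg',(np.degrees(np.arctan2(g[1],g[0]))+90)%180-90)
    return p
if __name__=='__main__':
    p=tops(int(sys.argv[1]),int(sys.argv[2])); save(p,sys.argv[3])
E
python3 top.py 95 125 pics/w4.png
```

```text
4.35 [ 533.76 -248.19  139.31] tool yaw 10.697013980843302
[220.6  170.38] [206 152  30  39 645] ctr [ 513.96 -325.86] (13.97152042388916, 29.129594802856445) long axis deg -15.011238
[315.53 212.58] [308 195  16  36 525] ctr [ 533.04 -249.46] (28.381179809570312, 11.827740669250488) long axis deg 10.738327
```

View pics/w4.png

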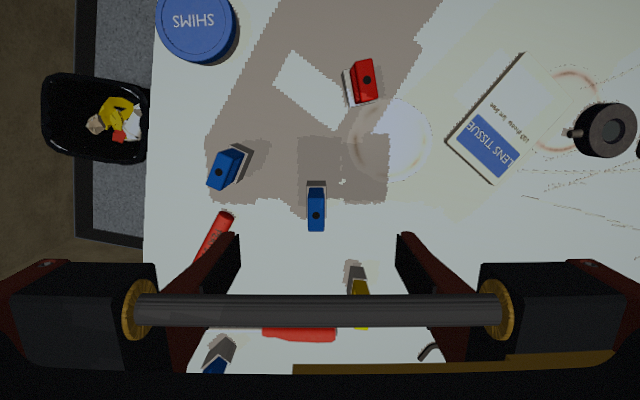

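Request:
{"method": "play_rows", "body": {
  "dp": [
    [-0.5,-1,-35],
    [0,0,-35],
    [0,0,-35],
    [0,0,0],
    [0,0,0]
  ],
  "yaw": [0,0,0,0,0]
}}

```text
t: 4.82
ee_pos: [532.8, -249.8, 33.7]
orientation: [0.294, -3.126, -0.002]
ft_force: [0.0, 0.5, 1.0]
width: 87.7
grasp_force: 0.0
```

Request:
{"method": "play_rows", "body": {
  "dp": [
    [0,0,0],
    [0,0,0],
    [0,0,0],
    [0,0,0],
    [0,0,0],
    [0,0,0],
    [0,0,0],
    [0,0,0]
  ],
  "yaw": [0,0,0,0,0,0,0,0],
  "gripper": 1
}}

```text
t: 5.48
ee_pos: [532.8, -250.7, 33.8]
orientation: [-0.296, 3.128, -0.0]
ft_force: [-0.9, 0.2, 0.4]
width: 37.9
grasp_force: 0.0
```

Request:
{"method": "play_rows", "body": {
  "dp": [
    [0,0,0],
    [0,0,0],
    [0,0,0],
    [0,0,0],
    [0,0,0],
    [0,0,0],
    [0,0,0]
  ],
  "yaw": [0,0,0,0,0,0,0]
}}

```text
t: 6.07
ee_pos: [532.7, -250.6, 33.6]
orientation: [0.296, -3.127, -0.0]
ft_force: [-0.1, -0.7, -1.3]
width: 12.8
grasp_force: 30.0
```

Request:
{"method": "play_rows", "body": {
  "dp": [
    [0,0,20],
    [0,0,33],
    [0,0,33],
    [0,0,0],
    [0,0,0]
  ],
  "yaw": [0,0,0,0,0]
}}

```text
t: 6.48
ee_pos: [534.1, -251.3, 121.6]
orientation: [-0.296, 3.124, -0.003]
ft_force: [-0.9, -0.0, -1.6]
width: 13.0
grasp_force: 30.0
```

Request:
{"method": "play_rows", "body": {
  "dp": [
    [10,40,0],
    [10,40,0],
    [10,40,0],
    [10,40,0],
    [10,40,0],
    [10,40,0],
    [10,40,0],
    [10,40,0]
  ],
  "yaw": [-3,-3,-3,-3,-3,-3,-3,-2.9]
}}

```text
t: 7.15
ee_pos: [611.7, 71.3, 117.8]
orientation: [-0.361, -3.118, 0.001]
ft_force: [-0.0, -0.7, -0.9]
width: 13.1
grasp_force: 30.0
```

Request:
{"method": "play_rows", "body": {
  "dp": [
    [0,5,-10],
    [0,5,-10],
    [0,0,0],
    [0,0,0]
  ],
  "yaw": [0,0,0,0]
}}

```text
t: 7.48
ee_pos: [611.0, 78.3, 97.7]
orientation: [-0.357, -3.117, 0.002]
ft_force: [0.2, -0.4, -0.6]
width: 13.0
grasp_force: 30.0
```

```bash
python3 - <<'E'
from top import *
p=tops(95,125); save(p,'pics/w5.png',(220,150,440,310),3.6)
np.savez('w5.npz',px=p['pixels'],rz=p['range_z'],TT=p['TT'],K=p['K'],d=p['dist_coeffs'])
print(ctrl.get_obs()['ft_force'],ctrl.get_obs()['width'])
E
```

```text
7.4833 [611.04  78.32  97.68] tool yaw -13.067693330028343
[ 0.44 -0.42 -0.69] 13.047967704157656
```

View pics/w5.png

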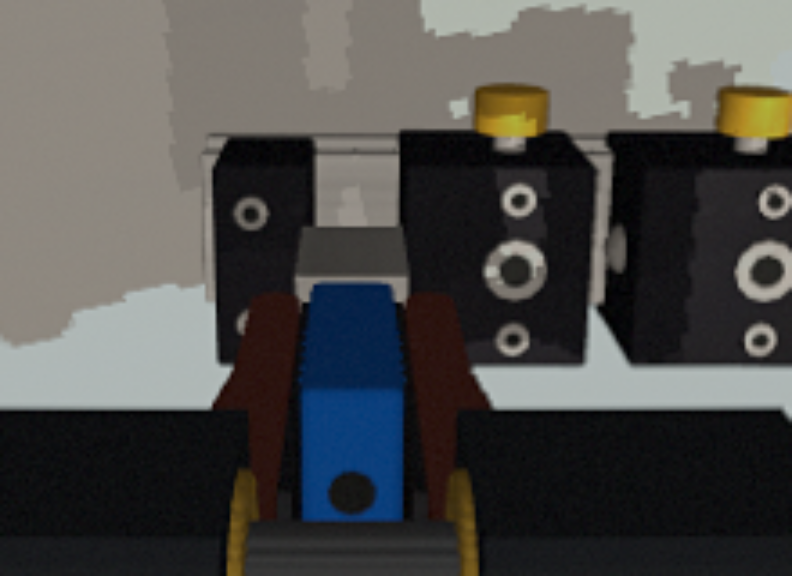

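```bash
cat > gap.py <<'E'
from h import *
np.set_printoptions(precision=2,suppress=True)
def edge(g,r,a,b,s):
    gr=np.gradient(g[r]); i=a+(s*gr[a:b]).argmax(); w=np.clip(s*gr[i-1:i+2],0,None); return (w*np.arange(i-1,i+2)).sum()/w.sum()
def tooly(p,uv,z,T): 
    X=at_z(p,uv,z); return (X-T[:3,3])@T[:3,:3]
E
python3 - <<'E'
from gap import *
z=np.load('w5.npz'); p=dict(TT=z['TT'],K=z['K'],dist_coeffs=z['d'])
o=ctrl.get_obs(); T=np.eye(4);T[:3,:3]=R.from_rotvec(o['orientation']).as_matrix();T[:3,3]=o['ee_pos']
g=cv2.cvtColor(z['px'],cv2.COLOR_RGB2GRAY).astype(float)
for n,a,b,s,rs,h in [('stopR',301,313,1,range(198,212,2),42),('carL',326,338,-1,range(198,212,2),42),('carR',376,390,1,range(206,240,5),42)]:
    e=np.array([[edge(g,r,a,b,s),r] for r in rs]); t=tooly(p,e,h,T); print(n,e[:,0],t[:,0],t[:,1])
for n,c,h in [('foot',[[303,227],[404,227]],64),('bladetop',[[296,274],[408,276]],94),('tabtop',[[303,390],[404,390]],134)]:
    print(n,tooly(p,np.array(c)/3.6+[220,150],h,T))
E
```

```text
stopR [307.01 306.99 307.03 307.08 307.07 307.07 307.07] [17.12 15.63 14.14 12.64 11.13  9.62  8.11] [-7.02 -7.04 -7.02 -6.99 -7.01 -7.02 -7.03]
carL [330.45 330.39 330.37 330.31 330.24 330.25 330.23] [17.16 15.67 14.17 12.67 11.17  9.66  8.15] [9.91 9.88 9.89 9.86 9.83 9.85 9.86]
carR [384.95 384.75 384.2  383.94 383.87 383.14 382.7 ] [ 11.25   7.46   3.64  -0.22  -4.11  -8.04 -12.  ] [49.69 49.77 49.58 49.61 49.79 49.47 49.37]
foot [[12.37 -8.21 34.57]
 [12.41 10.23 34.55]]
bladetop [[13.69 -8.08  4.57]
 [13.4   9.45  4.55]]
tabtop [[ 12.56  -5.37 -35.43]
 [ 12.58   6.98 -35.45]]
```

Request:
{"method": "play_rows", "body": {
  "dp": [
    [1.6,0.5,-10],
    [0,0,-7],
    [0,0,0],
    [0,0,0],
    [0,0,0]
  ],
  "yaw": [0,0,0,0,0]
}}

```text
t: 7.95
ee_pos: [614.4, 79.4, 82.6]
orientation: [-0.358, -3.121, 0.0]
ft_force: [-0.3, -0.4, -1.2]
width: 12.9
grasp_force: 30.0
```

```bash
python3 - <<'E'
from gap import *
o=ctrl.get_obs(); T=np.eye(4);T[:3,:3]=R.from_rotvec(o['orientation']).as_matrix();T[:3,3]=o['ee_pos']; zt=o['ee_pos'][2]; print(o['t'],o['ee_pos'],np.degrees(np.arctan2(-T[0,1],T[1,1])))
p=shot('wrist'); save(p,'pics/w6.png',(240,150,400,270),5)
g=cv2.cvtColor(p['pixels'],cv2.COLOR_RGB2GRAY).astype(float)
for n,a,b,s,rs,h in [('stopR',301,313,1,range(194,212,2),14),('carL',326,340,-1,range(194,212,2),14)]:
    e=np.array([[edge(g,r,a,b,s),r] for r in rs]); t=tooly(p,e,h,T); print(n,e[:,0],t[:,0],t[:,1])
for r in range(206,234,3):
    a,b=edge(g,r,290,312,1),edge(g,r,328,345,-1); print(r,a,b,tooly(p,[[a,r],[b,r]],zt-4-15,T)[:,1])
E
```

```text
7.95 [614.42  79.42  82.64] -13.102324859197827
stopR [303.86 303.84 303.86 303.86 303.86 303.85 303.87 303.86 303.89] [16.19 14.62 13.05 11.47  9.88  8.29  6.7   5.1   3.49] [ -9.95  -9.98  -9.98 -10.   -10.02 -10.04 -10.04 -10.06 -10.06]
carL [328.7  328.68 328.66 328.64 328.65 328.68 328.49 328.49 328.49] [16.2  14.63 13.06 11.48  9.9   8.31  6.71  5.11  3.51] [8.98 8.98 8.98 8.99 9.01 9.04 8.92 8.93 8.95]
206 303.8744769874477 328.48854961832063 [-7.86  7.01]
209 303.8755186721992 328.4963768115942 [-7.88  7.04]
212 303.8636363636364 328.47058823529414 [-7.9   7.04]
215 303.1980198019802 331.70238095238096 [-8.33  9.03]
218 302.7386363636364 332.2093023255814 [-8.63  9.36]
221 302.2197802197802 332.4742268041237 [-8.97  9.55]
224 301.6823529411765 332.92783505154637 [-9.32  9.86]
227 301.25210084033614 332.94140625 [-9.61  9.89]
230 301.70093457943926 332.91967871485946 [-9.36  9.91]
233 302.8878504672897 332.20851063829787 [-8.65  9.5 ]
```

View pics/w6.png

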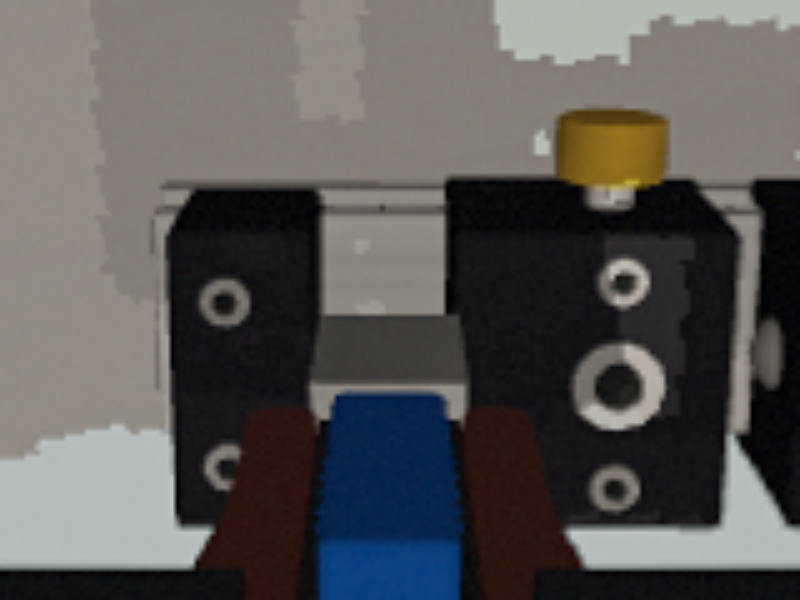

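Request:
{"method": "play_rows", "body": {
  "dp": [
    [-0.2,-0.8,-3],
    [0,0,-2],
    [0,0,-1.5],
    [0,0,-1.5],
    [0,0,-1],
    [0,0,0]
  ],
  "yaw": [0,0,0,0,0,0]
}}

```text
t: 8.5
ee_pos: [614.0, 79.1, 73.4]
orientation: [-0.357, -3.121, 0.0]
ft_force: [0.4, -1.0, -0.5]
width: 12.8
grasp_force: 30.0
```

Request:
{"method": "play_rows", "body": {
  "dp": [
    [0,0,-1],
    [0,0,-1],
    [0,0,-1],
    [0,0,0]
  ],
  "yaw": [0,0,0,0]
}}

```text
t: 8.83
ee_pos: [614.1, 79.0, 70.4]
orientation: [-0.358, -3.121, 0.0]
ft_force: [1.0, 0.6, -0.5]
width: 13.0
grasp_force: 30.0
```

Request:
{"method": "play_rows", "body": {
  "dp": [
    [0,0,-1.5],
    [0,0,-1.5],
    [0,0,-1.5],
    [0,0,-1.5],
    [0,0,0]
  ],
  "yaw": [0,0,0,0,0]
}}

```text
t: 9.25
ee_pos: [614.0, 79.0, 64.3]
orientation: [-0.358, -3.121, 0.0]
ft_force: [0.4, -0.5, -0.3]
width: 13.0
grasp_force: 30.0
```

Request:
{"method": "play_rows", "body": {
  "dp": [
    [0,0,-1.5],
    [0,0,-1.5],
    [0,0,-1.5],
    [0,0,-1.5],
    [0,0,0]
  ],
  "yaw": [0,0,0,0,0]
}}

```text
t: 9.67
ee_pos: [613.9, 78.8, 58.2]
orientation: [-0.357, -3.121, 0.001]
ft_force: [-0.6, -2.1, -0.7]
width: 13.2
grasp_force: 30.0
```

Request:
{"method": "play_rows", "body": {
  "dp": [
    [0,0,-1.5],
    [0,0,-1.5],
    [0,0,-1.5],
    [0,0,-1.5],
    [0,0,-1.5],
    [0,0,0]
  ],
  "yaw": [0,0,0,0,0,0]
}}

```text
t: 10.17
ee_pos: [614.0, 79.0, 50.7]
orientation: [-0.357, -3.121, 0.0]
ft_force: [0.2, -2.2, -1.8]
width: 12.9
grasp_force: 30.0
```

Request:
{"method": "play_rows", "body": {
  "dp": [
    [0,0,-1],
    [0,0,-0.7],
    [0,0,0],
    [0,0,0]
  ],
  "yaw": [0,0,0,0]
}}

```text
t: 10.5
ee_pos: [614.1, 79.0, 49.3]
orientation: [-0.358, -3.121, 0.0]
ft_force: [-0.5, -1.7, -2.2]
width: 12.9
grasp_force: 30.0
```

Almost home; ease the last bit until contact shows.

Request:
{"method": "play_rows", "body": {
  "dp": [
    [0,0,-0.5],
    [0,0,-0.5],
    [0,0,0],
    [0,0,0]
  ],
  "yaw": [0,0,0,0]
}}

```text
t: 10.83
ee_pos: [614.2, 79.0, 48.4]
orientation: [0.358, 3.121, -0.0]
ft_force: [-0.1, -2.7, -1.2]
width: 13.0
grasp_force: 30.0
```

Request:
{"method": "play_rows", "body": {
  "dp": [
    [0,0,-0.4],
    [0,0,-0.4],
    [0,0,0],
    [0,0,0]
  ],
  "yaw": [0,0,0,0]
}}

```text
t: 11.17
ee_pos: [614.2, 79.0, 47.6]
orientation: [0.358, 3.121, -0.0]
ft_force: [0.8, -2.3, -0.6]
width: 12.6
grasp_force: 30.0
```

Request:
{"method": "play_rows", "body": {
  "dp": [
    [0,0,-0.4],
    [0,0,-0.4],
    [0,0,0],
    [0,0,0]
  ],
  "yaw": [0,0,0,0]
}}

```text
t: 11.5
ee_pos: [614.3, 79.0, 47.5]
orientation: [0.358, 3.121, 0.0]
ft_force: [-1.6, -3.8, 5.6]
width: 12.6
grasp_force: 30.0
```

Request:
{"method": "play_rows", "body": {
  "dp": [
    [0,0,0],
    [0,0,0],
    [0,0,0],
    [0,0,0],
    [0,0,0],
    [0,0,0],
    [0,0,0],
    [0,0,0]
  ],
  "yaw": [0,0,0,0,0,0,0,0],
  "gripper": 0
}}

```text
t: 12.17
ee_pos: [614.2, 79.1, 46.8]
orientation: [-0.358, -3.121, -0.0]
ft_force: [-0.0, -0.5, 0.1]
width: 62.9
grasp_force: 0.0
```

Request:
{"method": "play_rows", "body": {
  "dp": [
    [0,0,5],
    [0,0,20],
    [0,0,35],
    [0,0,35],
    [0,0,0],
    [0,0,0]
  ],
  "yaw": [0,0,0,0,0,0]
}}

```text
t: 12.67
ee_pos: [615.9, 79.2, 144.6]
orientation: [0.357, 3.116, 0.002]
ft_force: [-0.4, -0.5, 0.5]
width: 87.9
grasp_force: 0.0
```

```bash
python3 - <<'E'
from top import *
p=tops(95,125); save(p,'pics/w7.png',(220,150,440,310),3.6)
E
python3 - <<'E'
from h import *
p=shot('scene')
for k in ['spacer_thin_center','spacer_mid_center','spacer_thick_center']:
    for d in models.landmark_of(p,k)[:4]:
        z=49 if k[7:10]=='mid' and d['location'][0]<340 else 35
        print(k,round(d['conf'],2),d['location'],z,at_z(p,d['location'],z)[0].round(1))
E
```

```text
12.6667 [615.87  79.24 144.6 ] tool yaw -13.072619026920854
spacer_mid_center 0.77 [431.0, 227.3] 35 [ 715.3 -324.6   35. ]
spacer_mid_center 0.73 [388.4, 273.8] 35 [ 515.  -331.9   35. ]
spacer_mid_center 0.7 [295.5, 174.6] 49 [627.4  84.7  49. ]
```

View pics/w7.png

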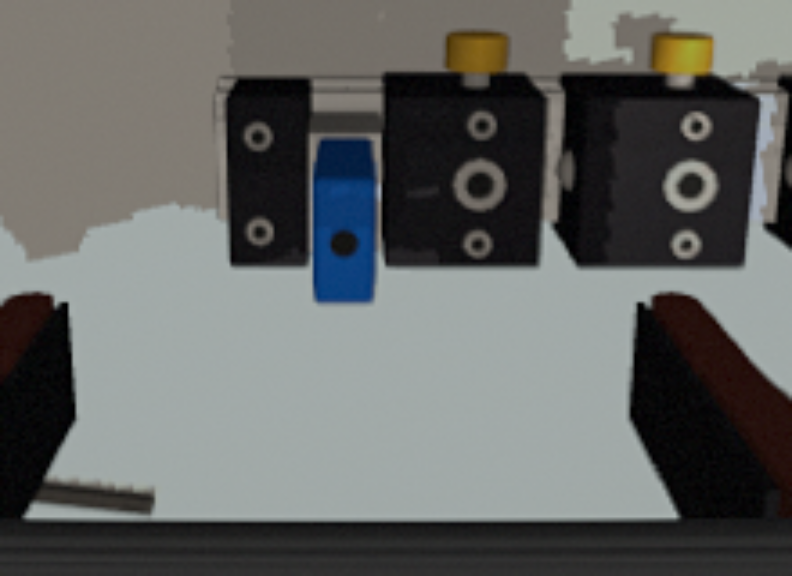

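```bash
python3 - <<'E'
from h import *
np.set_printoptions(precision=1,suppress=True)
p=shot('wrist'); C=cloud(p); c=lambda u,v:np.array([u,v])/3.6+[220,150]
u,v=c(343,215).astype(int); print('top z',C[v-1:v+2,u-1:u+2,2].ravel(), C[int(150+160/3.6),int(220+430/3.6)])
Rm=R.from_rotvec(ctrl.get_obs()['orientation']).as_matrix(); o=ctrl.get_obs()['ee_pos']
# tool-x of: stop top near/far edges (z=42) and tab top near/far (z=84)
for n,(a,b),z in [('stop',((270,96),(268,265)),42),('carrier',((470,97),(465,265)),42),('tab',((345,180),(345,301)),84)]:
    t=(at_z(p,[c(*a),c(*b)],z)-o)@Rm; print(n,t[:,0],t[:,0].mean(),abs(t[0,0]-t[1,0]))
q=shot('top'); D=cloud(q)
for n,X in [('thin',[618,-193,70]),('thick',[424,-233,70])]:
    u,v=proj(q,X)[0].round().astype(int); w=D[v-5:v+6,u-5:u+6]; i=np.nanargmax(w[...,2]); print(n,w.reshape(-1,3)[i],q['pixels'][v-5:v+6,u-5:u+6].reshape(-1,3)[i])
E
```

```text
top z [84.2 83.5 83.1 83.8 83.2 83.7 84.  83.  83.6] [608.2  99.5  42.1]
stop [ 24.4 -17.5] 3.438422091940856 41.93422461846468
carrier [ 24.2 -17.5] 3.3715989603402274 41.70578521562594
tab [ 14.7 -11.2] 1.7880463053649462 25.90196994568727
thin [ 617.2 -194.2   75.1] [133 130  55]
thick [ 425.8 -236.    73.3] [170  57  49]
```

Top is at 84 mm (home), about 2 mm off centre across the rail, and the other two are still standing. I'm handing it in.

```bash
python3 -c "
from workcell import ticket
print(ticket.close_job())"
```

```text
the job is handed in; nothing more can be done
None
```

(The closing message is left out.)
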